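# Set out the tint pots and draw a half dose

### The job

Make the colour batch ready: put the two tint pots that stand on the counter into the two empty recesses of the tray, upright and fully seated, so that all four stand in neat rows. Then take the plunger of the leaning dosing barrel by its knob and draw it halfway out, 40 mm, straight along the barrel, without wrenching it sideways or pulling it right out; finish while still holding it there, do not let go. Leave the bowl, the carton and the brush where they are.

Things in the scene. Friction and masses are not known exactly. Their poses are not given: they have to be found in the camera images.
- tray: Flat square aluminium tray, 150 x 150 x 12 mm, fixed to the counter; origin at the centre of its underside, z up. It may be turned by any yaw. Four round recesses, 46 mm across and 6 mm deep, in a 2 x 2 square of 72 mm pitch (36 mm either way from the tray's centre along its x and y); two along one side (tray +y) already hold pots, two are empty.
- tray_hole0 (a point): Centre of the mouth of a recess of the tray, at the tray's top face (12 mm above the counter); the recess floor lies 6 mm lower.
- tray_hole1 (a point): Centre of the mouth of a recess of the tray, at the tray's top face (12 mm above the counter); the recess floor lies 6 mm lower.
- tray_hole2 (a point): Centre of the mouth of a recess of the tray, at the tray's top face (12 mm above the counter); the recess floor lies 6 mm lower.
- tray_hole3 (a point): Centre of the mouth of a recess of the tray, at the tray's top face (12 mm above the counter); the recess floor lies 6 mm lower.
- pot_a: Tint pot standing on the open counter at the start. Upright round pot, white with a black lid, straight-sided, 40 mm across, 52 mm tall, about 70 g, loose; origin at the centre of its underside, z up. All four pots are alike.
- pot_b: Tint pot standing on the open counter at the start. Upright round pot, white with a black lid, straight-sided, 40 mm across, 52 mm tall, about 70 g, loose; origin at the centre of its underside, z up. All four pots are alike.
- pot_c: Tint pot already seated in the tray at the start. Upright round pot, white with a black lid, straight-sided, 40 mm across, 52 mm tall, about 70 g, loose; origin at the centre of its underside, z up. All four pots are alike.
- pot_d: Tint pot already seated in the tray at the start. Upright round pot, white with a black lid, straight-sided, 40 mm across, 52 mm tall, about 70 g, loose; origin at the centre of its underside, z up. All four pots are alike.
- dispenser: Dosing dispenser, fixed to the counter: steel base plate 130 x 90 x 10 mm carrying a clear round barrel, 44 mm outside diameter, open at its upper end, its axis leaning 15 degrees from vertical towards the stand's -x. Origin under the base plate, 10 mm to -x of its middle; stand z is vertical and yaw turns the lean.
- bore_floor (a point): Centre of the floor of the barrel's bore, on the bore axis, 30 mm above the counter; stand frame (30, 0, 30) mm.
- mouth (a point): Centre of the barrel's open mouth, on the bore axis, 80 mm from bore_floor along the axis. The line from bore_floor to mouth is the direction to pull. The bore is about 21.6 mm wide.
- plunger: Loose plunger, about 160 g: aluminium rod 20 mm in diameter with a steel knob on top, 130 mm in all. Origin at the centre of the rod's foot, which rests on bore_floor at the start (fully home); its distance from bore_floor is how far it is drawn. Its axes are the stand's at the start: the rod leans 15 degrees from z to -x. It slides and spins freely, and drops home if let go.
- knob (a point): Centre of the plunger's knob, on the rod's axis, 117.5 mm from its foot. The knob is 32 mm in diameter and 25 mm long along the axis; when home, its underside stands 25 mm clear of the barrel's mouth.
- bowl: Grey plastic mixing bowl, 120 mm across and 55 mm high; origin at the centre of its underside. To be left alone.
- carton: Brown tint carton, 45 x 150 x 36 mm; origin at the centre of its underside. To be left alone.
- tint_brush: Black tint brush lying flat, about 195 mm long; origin at the counter, 105 mm from its handle's end. To be left alone.
Not all that is in view belongs to the job. What is shaped like the pot_d but turquoise is not meant.

How it is judged (in metres and radians):
On the way:
1. all four pots stand seated in the tray and let go, the plunger still home ((horizontal distance between pot_a and tray_hole0 below 0.006 m or horizontal distance between pot_a and tray_hole1 below 0.006 m or horizontal distance between pot_a and tray_hole2 below 0.006 m or horizontal distance between pot_a and tray_hole3 below 0.006 m) and height (world z) of each of pot_a, pot_b, pot_c, pot_d below 0.009 m and angle between each of pot_a, pot_b, pot_c, pot_d's own z axis and vertical below 0.1 rad and linear speed of each of pot_a, pot_b, pot_c, pot_d below 0.03 m/s and (horizontal distance between pot_b and tray_hole0 below 0.006 m or horizontal distance between pot_b and tray_hole1 below 0.006 m or horizontal distance between pot_b and tray_hole2 below 0.006 m or horizontal distance between pot_b and tray_hole3 below 0.006 m) and (horizontal distance between pot_c and tray_hole0 below 0.006 m or horizontal distance between pot_c and tray_hole1 below 0.006 m or horizontal distance between pot_c and tray_hole2 below 0.006 m or horizontal distance between pot_c and tray_hole3 below 0.006 m) and (horizontal distance between pot_d and tray_hole0 below 0.006 m or horizontal distance between pot_d and tray_hole1 below 0.006 m or horizontal distance between pot_d and tray_hole2 below 0.006 m or horizontal distance between pot_d and tray_hole3 below 0.006 m) and contact force between the fingers and pot_a below 0.2 N and contact force between the fingers and pot_b below 0.2 N and contact force between the fingers and pot_c below 0.2 N and contact force between the fingers and pot_d below 0.2 N and distance between plunger and bore_floor below 0.008 m), for 0.2 s.
At the end, for the whole second after the job is handed in: Every pot stands upright in a recess of the tray (centre within 6 mm of the recess centre, underside below the tray's top); the plunger is drawn out 32 to 48 mm, at rest, and still held by the fingers ((horizontal distance between pot_a and tray_hole0 below 0.006 m or horizontal distance between pot_a and tray_hole1 below 0.006 m or horizontal distance between pot_a and tray_hole2 below 0.006 m or horizontal distance between pot_a and tray_hole3 below 0.006 m) and height (world z) of each of pot_a, pot_b, pot_c, pot_d below 0.009 m and angle between each of pot_a, pot_b, pot_c, pot_d's own z axis and vertical below 0.1 rad and linear speed of each of pot_a, pot_b, pot_c, pot_d below 0.03 m/s and (horizontal distance between pot_b and tray_hole0 below 0.006 m or horizontal distance between pot_b and tray_hole1 below 0.006 m or horizontal distance between pot_b and tray_hole2 below 0.006 m or horizontal distance between pot_b and tray_hole3 below 0.006 m) and (horizontal distance between pot_c and tray_hole0 below 0.006 m or horizontal distance between pot_c and tray_hole1 below 0.006 m or horizontal distance between pot_c and tray_hole2 below 0.006 m or horizontal distance between pot_c and tray_hole3 below 0.006 m) and (horizontal distance between pot_d and tray_hole0 below 0.006 m or horizontal distance between pot_d and tray_hole1 below 0.006 m or horizontal distance between pot_d and tray_hole2 below 0.006 m or horizontal distance between pot_d and tray_hole3 below 0.006 m) and distance between plunger and bore_floor between 0.032 and 0.048 m and contact force between the fingers and plunger above 1.5 N and linear speed of plunger below 0.02 m/s); the arm keeps its last pose, push and grip.
It fails at once if the plunger is pulled (nearly) right out, over 65 mm (distance between plunger and bore_floor above 0.065 m).
It fails at once if the plunger is wrenched against the barrel with over 40 N (contact force between plunger and dispenser above 40 N).
It fails at once if the bowl is shoved over 20 mm (distance of bowl from where it was at the start of the episode above 0.02 m).
It fails at once if the carton is shoved over 20 mm (distance of carton from where it was at the start of the episode above 0.02 m).
It fails at once if the brush is shoved over 20 mm (distance of tint_brush from where it was at the start of the episode above 0.02 m).
It also fails if it takes over 72 s, if anything falls off the work surface, if the arm or the gripper's body presses on something with over 40 N, if the wrist force passes 120 N, or if a joint passes its speed limit or range.

### The arm

A 6-joint arm with a two-finger parallel gripper is mounted at the origin on the work surface. World frame = base frame: x ahead of the robot, y to its left, z up, the work surface at z = 0. Lengths are in mm, angles in rad, forces in N, time in s.
With the tool pointing down it reaches from about 275 to 750 mm from the base axis. Payload 10.2 kg.
Tool frame: the origin (TCP) lies at the very end of the fingers, on their centre line; the grasp point (between the pads) lies 19 mm behind it; x points along the fingers, y is the direction in which the jaws open and shut, and the axes are right-handed (so a half turn about x gives the same grasp; the last joint's range is limited). The gripper opens to 85 mm and grips with 20 to 120 N. Pads are 22 mm wide; open, the fingers measure 114 mm over their backs; the gripper's body (76 mm by 85 mm) begins 54 mm behind the grasp point. The pads swing forward as they close: fully open they stand 13 mm farther back than shut.
Start: joints at [1.071, 0.313, 1.498, -0, 1.331, -0.223], TCP at [143.484, 505.018, 231.294] pointing down, gripper open.
Joint ranges: [-2.94, 2.94], [-0.97, 2.17], [0.19, 2.56], [-1.23, 4.37], [0.02, 3.11], [-2.88, 2.88]. Speed limits (rad/s): [2.39, 2.39, 3.01, 3.14, 3.14, 3.14].

### API

Orientations are given as a unit quaternion [w, x, y, z].
In Python, from rig import ctrl, viewer, finish_job gives the robot as it stands.
- The arm moves only by the tool carry_out, never from a script. Its argument "targets" is a list of rows, each an object of numbers: "x", "y", "z": the shift along the world's x, y, z in m; "ax", "ay", "az": the turn, a rotation vector about the world's x, y, z in rad; "hand": the opening, from -1 (shut) to 1 (fully open). A call has 1 to 5 rows; each row is the pose to reach, as a shift and turn from the pose commanded when the call began; what a row does not reach only later rows make up. A row lasts 1/8 s, in which the tool goes at most 62.5 mm and 10.7 degrees, less where a joint would pass 70% of its speed; a pose out of reach is approached as far as the arm can. A call with a gripper value outside its range is refused whole. The fingers move at their own pace and stop on an object; "grip_force" is the grip in N (left out, the last holds). Time passes only in rows, so rows that repeat a pose let the fingers close. It gives the time, the measured TCP pose, the force and the opening at its end, in the units of the state.
- ctrl.sense(): the state, without advancing time (a new reading comes with each control period).
- viewer.capture(name): name is "scene" or "side" or "wrist"; returns the picture (400x640x3 uint8, blue, green, red); there is no depth.
- viewer.camera_info(name): a dict with "fx", "fy", "cx", "cy" (pixels), "R" (3x3) and "t" (3): a world point X has camera coordinates R X + t. Camera axes: x right, y down, z forward; pixel columns grow to the right and rows downward; lengths in mm; the calibration is good to about 2 mm. A picture is of the moment at which its call begins: read the wrist's pose just before it. camera_info takes no time and is no camera call; for the wrist camera it gives the pose at the moment of the call.
- finish_job(): hands the job in, once; it reports no verdict.
The state is a dict: "time_s": time; "joints": joint angles; "dq": joint speeds; "tau": joint torques, N m; "eef_pos": TCP position; "ee_rot": TCP orientation; "force": force on the tool from outside, world axes, zero at the start; "wrist_torque": the same for the moment, N m; "grip_width": opening from 0.0 (shut) to 1.0 (fully open).
Only numpy, scipy, OpenCV 4.12 (cv2) and the standard library are available. Lean on these libraries where they do the work, as an engineer would, in place of code of your own. Each camera call takes 0.05 s, during which the arm holds its last target. There are 200 camera calls.

## Working session

There is one attempt and no reset: what is moved stays moved. The work goes in short steps, Python scripts to look and compute and a tool call to move; the robot and the scene stay as the last step left them, time stands still between calls to the robot, and variables do not carry over. Pictures are saved under pics/ and viewed, about 8 in all and at most 12, crops included, and the job is handed in when it is done.

Besides the shell and the picture viewer there is one more tool, called as name(argument=value, ...), one argument or row to a line, values as JSON. carry_out: Moves the arm, as the interface text tells. Its arguments: {"type":"object","properties":{"targets":{"type":"array"},"grip_force":{"type":"number"}},"required":["targets"]}

```bash
mkdir -p pics; ls; python3 - <<'E'
from rig import ctrl,viewer
import cv2,numpy as np
for n in("scene","side","wrist"):
    i=viewer.camera_info(n);im=viewer.capture(n);cv2.imwrite(f"pics/{n}0.png",im)
    R=np.array(i["R"]);t=np.array(i["t"]);print(n,i["fx"],i["fy"],i["cx"],i["cy"],(-R.T@t).round(0),R[2].round(2))
s=ctrl.sense();print(s)
E
```

```text
pics
scene 377.65874808227375 377.65874808227375 318.4690342790534 200.99157526454422 [1205.   69.  899.] [-0.62  0.   -0.78]
side 399.6238533431751 399.6238533431751 323.1483093269084 193.4613969973098 [ 128. -621.  607.] [ 0.45  0.73 -0.51]
wrist 294.3393888003999 294.3393888003999 312.8037438672374 203.48184170557664 [ 76. 523. 374.] [ 0.27 -0.08 -0.96]
{'time_s': 0.15, 'joints': array([ 1.07057523e+00,  3.13326334e-01,  1.49821814e+00, -1.40910132e-06,
        1.33100042e+00, -2.23413407e-01]), 'dq': array([ 0.00042018, -0.00167972, -0.00391987,  0.00135127,  0.00144322,
        0.00016451]), 'tau': array([ 2.42044283e-03, -4.12361598e+01, -2.59797764e+01, -3.71857391e-05,
        3.18892802e-03,  8.38869198e-06]), 'eef_pos': array([143.40661794, 504.84929089, 230.880777  ]), 'ee_rot': array([ 0.70022627,  0.09723898,  0.70046371, -0.09786906]), 'force': array([ 0.89559356,  1.15595392, -0.02210625]), 'wrist_torque': array([ 0.00743581,  0.00277061, -0.00309801]), 'grip_width': 0.9972749793445315}
```

View pics/scene0.png

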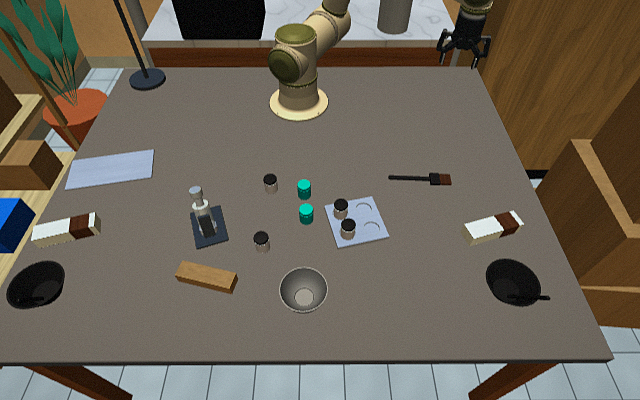

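View pics/side0.png

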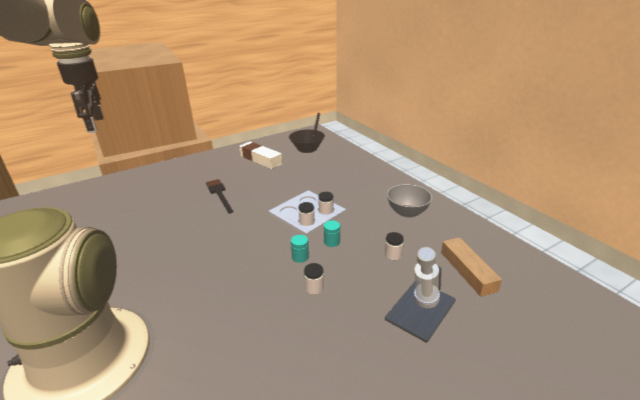

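Candidates in the scene view: the white pots with black lids at (270,183) and (261,241) stand on the counter, so they are pot_a and pot_b. The similar ones at (304,189) and (306,214) are turquoise, so they are decoys. The pots at (341,209) and (348,230) are already in the tray, and the empty recesses are at about (364,207) and (371,226). I'll confirm this in one enlarged crop and take coarse positions.

```bash
cat > h.py <<'E'
import numpy as np,cv2
from rig import ctrl,viewer
def ray(i,p):
    R=np.array(i["R"]);t=np.array(i["t"])
    d=R.T@np.array([(p[0]-i["cx"])/i["fx"],(p[1]-i["cy"])/i["fy"],1.0]);return -R.T@t,d/np.linalg.norm(d)
def onz(i,p,z):
    c,d=ray(i,p);return c+d*(z-c[2])/d[2]
def tri(i1,p1,i2,p2):
    a,u=ray(i1,p1);b,v=ray(i2,p2)
    s=np.linalg.lstsq(np.c_[u,-v],b-a,rcond=None)[0];P=a+s[0]*u;Q=b+s[1]*v
    return (P+Q)/2,np.linalg.norm(P-Q)
def proj(i,X):
    c=np.array(i["R"])@np.asarray(X,float)+np.array(i["t"]);return np.array([i["fx"]*c[0]/c[2]+i["cx"],i["fy"]*c[1]/c[2]+i["cy"]])
def blobs(m,amin,amax=1e9):
    n,l,s,c=cv2.connectedComponentsWithStats(m.astype(np.uint8));return [(c[k].round(1),s[k].tolist()) for k in range(1,n) if amin<=s[k][4]<=amax]
E
python3 - <<'E'
from h import *
im=cv2.imread("pics/scene0.png");i=viewer.camera_info("scene")
c=im[165:265,170:410];cv2.imwrite("pics/crop1.png",cv2.resize(c,None,fx=3.3,fy=3.3,interpolation=cv2.INTER_CUBIC))
m=np.zeros(im.shape[:2],bool);m[165:265,225:380]=im[165:265,225:380].max(2)<50
for b,s in blobs(m,20): print("dark",b,s,onz(i,b,48).round(0))
for n,p,z in(("trayN",(377,198),12),("trayE",(388,237),12),("trayS",(336,247),12),("trayW",(324,206),12),("h",(364,207),12),("h",(371,226),12),("brush",(390,178),5),("brush",(450,180),5),("bowl",(303,272),55),("carton",(207,270),36)): print(n,onz(i,p,z).round(0))
js=viewer.camera_info("side")
print(tri(i,(196,189),js,(427,254)))
E
```

```text
dark [269.6 178.8] [263, 174, 14, 11, 112] [442. -74.  48.]
dark [340.6 204.3] [334, 199, 14, 12, 129] [540. 137.  48.]
dark [347.9 224.4] [341, 219, 15, 12, 139] [610. 154.  48.]
dark [260.6 237.5] [254, 231, 15, 14, 152] [652. -81.  48.]
trayN [488. 251.  12.]
trayE [628. 267.  12.]
trayS [660. 121.  12.]
trayW [518.  90.  12.]
h [522. 209.  12.]
h [591. 223.  12.]
brush [401. 302.   5.]
brush [410. 491.   5.]
bowl [758.  34.  55.]
carton [ 742. -211.   36.]
(array([ 568.77307674, -245.92174786,  149.69162362]), np.float64(2.69549362020543))
```

View pics/crop1.png

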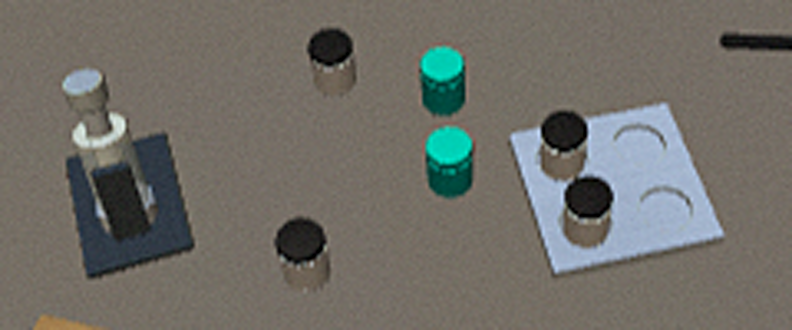

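The crop confirms it: black-lidded white pots at (270,183) and (261,241), the teal ones are decoys, and the tray's two recesses on the right are empty. Next I'll move the wrist camera over the middle for finer measurements.

carry_out(
  targets=[
    {"x":0.036,"y":-0.046},
    {"x":0.072,"y":-0.092},
    {"x":0.108,"y":-0.138},
    {"x":0.144,"y":-0.184},
    {"x":0.18,"y":-0.23},
  ],
)

```text
invalid input at $.targets[0]: expected keys x, y, z, ax, ay, az, hand
```

carry_out(
  targets=[
    {"x":0.036,"y":-0.045},
    {"x":0.072,"y":-0.09},
    {"x":0.108,"y":-0.135},
    {"x":0.144,"y":-0.18},
    {"x":0.177,"y":-0.225},
  ],
)

```text
invalid input at $.targets[0]: expected keys x, y, z, ax, ay, az, hand
```

carry_out(
  targets=[
    {"z":0},
    {"z":0},
  ],
)

```text
invalid input at $.targets[0]: expected keys x, y, z, ax, ay, az, hand
```

```bash
python3 - <<'E'
from h import *
from scipy.spatial.transform import Rotation as Ro
s=ctrl.sense();i=viewer.camera_info("wrist");im=viewer.capture("wrist");cv2.imwrite("pics/w1.png",im)
np.save("w1.npy",i,allow_pickle=True)
q=s["ee_rot"];print(s["eef_pos"],s["joints"].round(2),s["force"].round(2));print(Ro.from_quat([*q[1:],q[0]]).as_matrix().round(3))
print(np.array(i["R"]).round(3))
m=im.max(2)<50
for b,st in blobs(m,60): print(b,st,onz(i,b,52).round(1))
E
```

```text
[143.40661794 504.84929089 230.880777  ] [ 1.07  0.31  1.5  -0.    1.33 -0.22] [ 0.9   1.16 -0.02]
[[-0.     0.273  0.962]
 [-0.001  0.962 -0.273]
 [-1.    -0.001 -0.   ]]
[[ 0.273  0.962 -0.001]
 [ 0.925 -0.262  0.276]
 [ 0.265 -0.076 -0.961]]
[416.4 358.2] [144, 252, 496, 148, 23248] [409.7 572.5  52. ]
[436.1 267.8] [429, 262, 15, 11, 60] [283.3 619.6  52. ]
[ 71.8 359. ] [0, 304, 147, 96, 7200] [285.5 127.   52. ]
[466.5 375.6] [460, 362, 15, 32, 207] [457.  633.1  52. ]
[157.9 374.9] [152, 364, 12, 28, 127] [341.5 227.5  52. ]
```

View pics/w1.png

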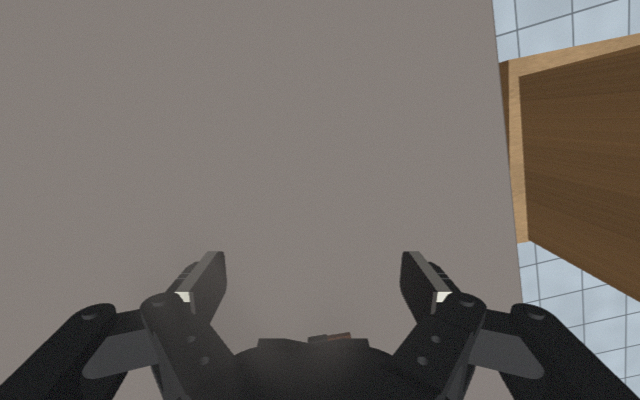

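The camera-down direction is world +x and the fingers are at the bottom of the picture. All seven keys are needed, so I'm resending the move with an end point near (600, 50).

carry_out(
  targets=[
    {"x":0.041,"y":-0.041,"z":0,"ax":0,"ay":0,"az":0,"hand":1},
    {"x":0.082,"y":-0.082,"z":0,"ax":0,"ay":0,"az":0,"hand":1},
    {"x":0.123,"y":-0.123,"z":0,"ax":0,"ay":0,"az":0,"hand":1},
    {"x":0.164,"y":-0.164,"z":0,"ax":0,"ay":0,"az":0,"hand":1},
    {"x":0.205,"y":-0.205,"z":0,"ax":0,"ay":0,"az":0,"hand":1},
  ],
)

```text
time_s: 0.82
eef_pos: [349.5, 298.5, 231.3]
ee_rot: [0.7, 0.098, 0.7, -0.097]
force: [0.2, 0.7, 0.5]
grip_width: 1.003
```

carry_out(
  targets=[
    {"x":0.05,"y":-0.04,"z":0,"ax":0,"ay":0,"az":0,"hand":1},
    {"x":0.1,"y":-0.08,"z":0,"ax":0,"ay":0,"az":0,"hand":1},
    {"x":0.15,"y":-0.12,"z":0,"ax":0,"ay":0,"az":0,"hand":1},
    {"x":0.19,"y":-0.16,"z":0,"ax":0,"ay":0,"az":0,"hand":1},
    {"x":0.23,"y":-0.2,"z":0,"ax":0,"ay":0,"az":0,"hand":1},
  ],
)

```text
time_s: 1.45
eef_pos: [579.7, 98.3, 231.0]
ee_rot: [0.7, 0.098, 0.7, -0.098]
force: [-0.3, 0.2, 0.7]
grip_width: 0.996
```

carry_out(
  targets=[
    {"x":0.022,"y":-0.05,"z":0,"ax":0,"ay":0,"az":0,"hand":1},
    {"x":0.022,"y":-0.05,"z":0,"ax":0,"ay":0,"az":0,"hand":1},
    {"x":0.022,"y":-0.05,"z":0,"ax":0,"ay":0,"az":0,"hand":1},
  ],
)

```text
time_s: 1.82
eef_pos: [600.2, 50.4, 231.1]
ee_rot: [0.7, 0.098, 0.701, -0.097]
force: [0.6, 0.7, -1.1]
grip_width: 1.005
```

```bash
python3 - <<'E'
from h import *
s=ctrl.sense();i=viewer.camera_info("wrist");im=viewer.capture("wrist");cv2.imwrite("pics/w2.png",im)
np.save("w2.npy",i,allow_pickle=True)
print(s["eef_pos"],s["ee_rot"].round(4),s["joints"].round(2),s["force"].round(2))
m=im.max(2)<50
for b,st in blobs(m,60): print(b,st,onz(i,b,52).round(1))
E
```

```text
[600.20654034  50.41739703 231.09889023] [ 0.7001  0.0977  0.7006 -0.0975] [-0.11  0.49  1.25  0.    1.41 -1.4 ] [ 0.55  0.71 -1.06]
[166.8  69.7] [155, 48, 17, 37, 89] [446.4 -59.8  52. ]
[ 86.3 263. ] [56, 250, 58, 30, 572] [ 618.7 -240.3   52. ]
[332.3 358.1] [0, 252, 640, 148, 31031] [835.9   9.9  52. ]
[466.4 377.3] [458, 363, 17, 37, 202] [917.1 178.5  52. ]
[157.9 375.2] [152, 364, 12, 29, 127] [ 798.6 -226.8   52. ]
```

View pics/w2.png

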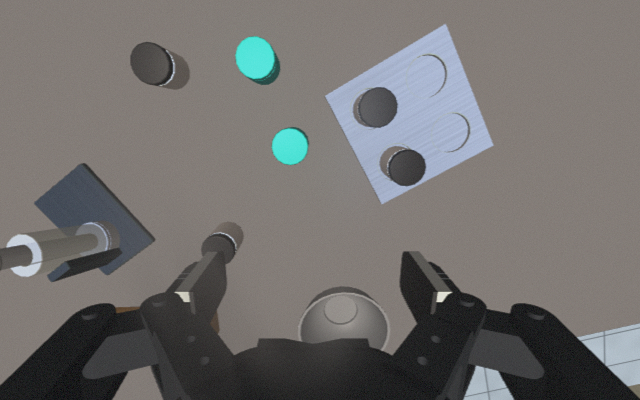

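The wrist view shows the tray with corners at about (445,25), (493,145), (381,204) and (326,97), and seated pots at (378,107) and (406,167). Pot A's lid is at (152,63). Pot B, at (220,243), is partly hidden by a finger. I'll fit the tray's outline and the lids' circles in world planes.

```bash
cat >> h.py <<'E'
def lid(im,i,c,r,z,th=80):
    y0=max(c[1]-r,0);x0=max(c[0]-r,0);sub=im[y0:c[1]+r,x0:c[0]+r].max(2)
    m=(cv2.GaussianBlur(sub,(3,3),0)<th).astype(np.uint8)
    k=max(cv2.findContours(m,0,cv2.CHAIN_APPROX_NONE)[0],key=cv2.contourArea)
    W=np.array([onz(i,p+[x0,y0],z)[:2] for p in k[:,0]],np.float32)
    (cx,cy),R=cv2.minEnclosingCircle(W)
    e=cv2.fitEllipse(W);return np.round(e[0],1),np.round(e[1],1),np.round((cx,cy,R),1)
def tray(im,i,box,z=12):
    x0,y0,x1,y1=box;s=im[y0:y1,x0:x1].astype(int)
    m=((s[...,0]-s[...,2]>18)&(s[...,0]>130)).astype(np.uint8)
    k=max(cv2.findContours(m,0,cv2.CHAIN_APPROX_NONE)[0],key=cv2.contourArea)
    h=cv2.convexHull(k)[:,0]+[x0,y0]
    W=np.array([onz(i,p,z)[:2] for p in h],np.float32)
    return cv2.minAreaRect(W),cv2.approxPolyDP(W[:,None],12,True)[:,0].round(1)
E
python3 - <<'E'
from h import *
im=cv2.imread("pics/w2.png");i=np.load("w2.npy",allow_pickle=True).item()
print("bg",im[30,300],"lid",im[63,152],im[107,378],"tray",im[80,400])
print("A",lid(im,i,(152,63),28,52));print("c",lid(im,i,(378,107),24,58));print("d",lid(im,i,(406,167),24,58))
r,ap=tray(im,i,(310,10,510,220));print(r);print(ap)
E
```

```text
bg [117 121 128] lid [77 78 84] [89 87 86] tray [214 187 176]
A (array([437.1, -72.4]), array([37.7, 40.1]), array([437.5, -72.8,  20.4]))
c (array([540.6, 148.4]), array([ 9.7, 27.6]), array([540. , 145.2,  14.8]))
d (array([608.3, 152.2]), array([36.7, 37.8]), array([608.2, 152.2,  19.6]))
((566.0291748046875, 179.7166748046875), (150.08726501464844, 150.05426025390625), 13.76967716217041)
[[475.9 234.4]
 [620.6 269.2]
 [655.5 124.5]
 [511.6  89.3]]
```

The tray fits: 150.1 × 150.1 mm, centre (566.0, 179.7), yaw 13.8°. The empty recesses are at (592.4, 223.2) and (522.5, 206.1), and the two seated pots lie on the predicted spots. Pot A at (437.3, −72.6) has a lid diameter of about 40. Next I'll grasp A.

carry_out(
  targets=[
    {"x":-0.041,"y":-0.031,"z":0,"ax":0,"ay":0,"az":0,"hand":1},
    {"x":-0.082,"y":-0.062,"z":0,"ax":0,"ay":0,"az":0,"hand":1},
    {"x":-0.123,"y":-0.093,"z":0,"ax":0,"ay":0,"az":0,"hand":1},
    {"x":-0.163,"y":-0.123,"z":0,"ax":0,"ay":0,"az":0,"hand":1},
    {"x":-0.163,"y":-0.123,"z":-0.03,"ax":0,"ay":0,"az":0,"hand":1},
  ],
)

```text
time_s: 2.5
eef_pos: [436.7, -73.5, 203.0]
ee_rot: [0.702, 0.097, 0.699, -0.099]
force: [0.1, 0.3, 0.4]
grip_width: 1.001
```

carry_out(
  targets=[
    {"x":0,"y":0,"z":-0.05,"ax":0,"ay":0,"az":0,"hand":1},
    {"x":0,"y":0,"z":-0.1,"ax":0,"ay":0,"az":0,"hand":1},
    {"x":0,"y":0,"z":-0.145,"ax":0,"ay":0,"az":0,"hand":1},
    {"x":0,"y":0,"z":-0.184,"ax":0,"ay":0,"az":0,"hand":1},
    {"x":0,"y":0,"z":-0.184,"ax":0,"ay":0,"az":0,"hand":1},
  ],
)

```text
time_s: 3.12
eef_pos: [436.2, -71.5, 16.1]
ee_rot: [0.699, 0.097, 0.702, -0.097]
force: [0.1, 0.7, 0.2]
grip_width: 1.006
```

carry_out(
  targets=[
    {"x":0,"y":0,"z":0,"ax":0,"ay":0,"az":0,"hand":-1},
    {"x":0,"y":0,"z":0,"ax":0,"ay":0,"az":0,"hand":-1},
    {"x":0,"y":0,"z":0,"ax":0,"ay":0,"az":0,"hand":-1},
    {"x":0,"y":0,"z":0,"ax":0,"ay":0,"az":0,"hand":-1},
    {"x":0,"y":0,"z":0,"ax":0,"ay":0,"az":0,"hand":-1},
  ],
  grip_force=35,
)

```text
time_s: 3.75
eef_pos: [438.2, -73.1, 18.7]
ee_rot: [0.701, 0.097, 0.7, -0.098]
force: [-2.1, 2.0, 9.1]
grip_width: 0.455
```

carry_out(
  targets=[
    {"x":0,"y":0,"z":0,"ax":0,"ay":0,"az":0,"hand":-1},
    {"x":0,"y":0,"z":0.03,"ax":0,"ay":0,"az":0,"hand":-1},
    {"x":0,"y":0,"z":0.08,"ax":0,"ay":0,"az":0,"hand":-1},
    {"x":0,"y":0,"z":0.13,"ax":0,"ay":0,"az":0,"hand":-1},
    {"x":0,"y":0,"z":0.13,"ax":0,"ay":0,"az":0,"hand":-1},
  ],
)

```text
time_s: 4.38
eef_pos: [439.1, -73.6, 150.9]
ee_rot: [0.703, 0.097, 0.698, -0.098]
force: [0.6, -0.4, -1.4]
grip_width: 0.458
```

```bash
python3 - <<'E'
from h import *
s=ctrl.sense();i=viewer.camera_info("wrist");im=viewer.capture("wrist");np.save("w3.npy",i,allow_pickle=True)
cv2.imwrite("pics/w3.png",im)
print(s["eef_pos"],s["joints"].round(2),s["force"].round(2),s["grip_width"])
E
```

```text
[439.0628539  -73.60834005 150.93940373] [-0.43  0.22  1.84  0.    1.07 -1.72] [ 0.65 -0.45 -1.4 ] 0.45758661293205033
```

View pics/w3.png

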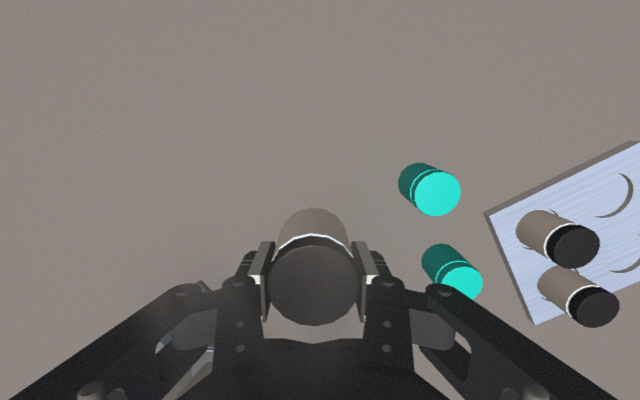

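Pot A is held (opening about 39 mm); its lid is centred near (313.5, 283). I'll compute its offset from the TCP and the shift to recess (592.4, 223.2), the farther one.

```bash
python3 - <<'E'
from h import *
i=np.load("w3.npy",allow_pickle=True).item()
for k in range(4):
    s=ctrl.sense();print(s["time_s"],s["eef_pos"].round(2),s["joints"].round(4)); viewer.camera_info("wrist")
for dz in(34,36):
  z=150.9+dz
  P=onz(i,(313.5,283),z);a=onz(i,(269,283),z);b=onz(i,(358,283),z)
  print(z,P.round(1),(P-[439.06,-73.6,0]).round(1),np.linalg.norm(a-b).round(1))
E
```

```text
4.425 [437.98 -73.16 148.73] [-0.4305  0.2245  1.8474  0.      1.066  -1.7246]
4.425 [437.98 -73.16 148.73] [-0.4305  0.2245  1.8474  0.      1.066  -1.7246]
4.425 [437.98 -73.16 148.73] [-0.4305  0.2245  1.8474  0.      1.066  -1.7246]
4.425 [437.98 -73.16 148.73] [-0.4305  0.2245  1.8474  0.      1.066  -1.7246]
184.9 [434.5 -72.8 184.9] [ -4.5   0.8 184.9] 37.2
186.9 [433.3 -72.5 186.9] [ -5.7   1.1 186.9] 36.5
```

carry_out(
  targets=[
    {"x":0.026,"y":0.05,"z":0,"ax":0,"ay":0,"az":0,"hand":-1},
    {"x":0.052,"y":0.1,"z":0,"ax":0,"ay":0,"az":0,"hand":-1},
    {"x":0.078,"y":0.15,"z":0,"ax":0,"ay":0,"az":0,"hand":-1},
    {"x":0.104,"y":0.2,"z":0,"ax":0,"ay":0,"az":0,"hand":-1},
    {"x":0.13,"y":0.25,"z":0,"ax":0,"ay":0,"az":0,"hand":-1},
  ],
)

```text
time_s: 5.05
eef_pos: [567.5, 178.7, 145.7]
ee_rot: [0.7, 0.097, 0.701, -0.098]
force: [0.4, -1.0, -0.2]
grip_width: 0.457
```

carry_out(
  targets=[
    {"x":0.025,"y":0.046,"z":0,"ax":0,"ay":0,"az":0,"hand":-1},
    {"x":0.025,"y":0.046,"z":-0.04,"ax":0,"ay":0,"az":0,"hand":-1},
    {"x":0.025,"y":0.046,"z":-0.08,"ax":0,"ay":0,"az":0,"hand":-1},
    {"x":0.025,"y":0.046,"z":-0.107,"ax":0,"ay":0,"az":0,"hand":-1},
    {"x":0.025,"y":0.046,"z":-0.107,"ax":0,"ay":0,"az":0,"hand":-1},
  ],
)

```text
time_s: 5.68
eef_pos: [590.6, 222.6, 37.1]
ee_rot: [0.698, 0.097, 0.702, -0.098]
force: [-0.1, 0.4, -0.4]
grip_width: 0.456
```

carry_out(
  targets=[
    {"x":0,"y":0,"z":0,"ax":0,"ay":0,"az":0,"hand":-1},
    {"x":0,"y":0,"z":0,"ax":0,"ay":0,"az":0,"hand":-1},
    {"x":0,"y":0,"z":0,"ax":0,"ay":0,"az":0,"hand":-1},
    {"x":0,"y":0,"z":0,"ax":0,"ay":0,"az":0,"hand":-1},
  ],
)

```text
time_s: 6.18
eef_pos: [592.6, 223.0, 40.7]
ee_rot: [0.701, 0.098, 0.7, -0.097]
force: [-0.1, 0.4, -1.0]
grip_width: 0.459
```

```bash
python3 - <<'E'
from h import *
s=ctrl.sense();im=viewer.capture("wrist");cv2.imwrite("pics/w4.png",im)
for n in("scene","side"): cv2.imwrite(f"pics/{n}4.png",viewer.capture(n))
print(s["eef_pos"],s["joints"].round(2),s["force"].round(2),s["grip_width"])
a=cv2.resize(cv2.imread("pics/scene4.png")[180:260,310:400],None,fx=4.4,fy=4.4,interpolation=2)
b=cv2.resize(cv2.imread("pics/side4.png")[175:240,260:355],None,fx=4.16,fy=4.16,interpolation=2)
h=min(len(a),len(b));top=np.hstack([a[:h],b[:h]])
cv2.imwrite("pics/crop4.png",np.vstack([top,cv2.resize(im[150:400],(top.shape[1],300))]))
E
```

```text
[592.62508571 223.02646395  40.71328378] [ 0.18  0.74  1.35  0.    1.06 -1.12] [-0.1   0.38 -1.02] 0.45916943938028365
```

View pics/crop4.png

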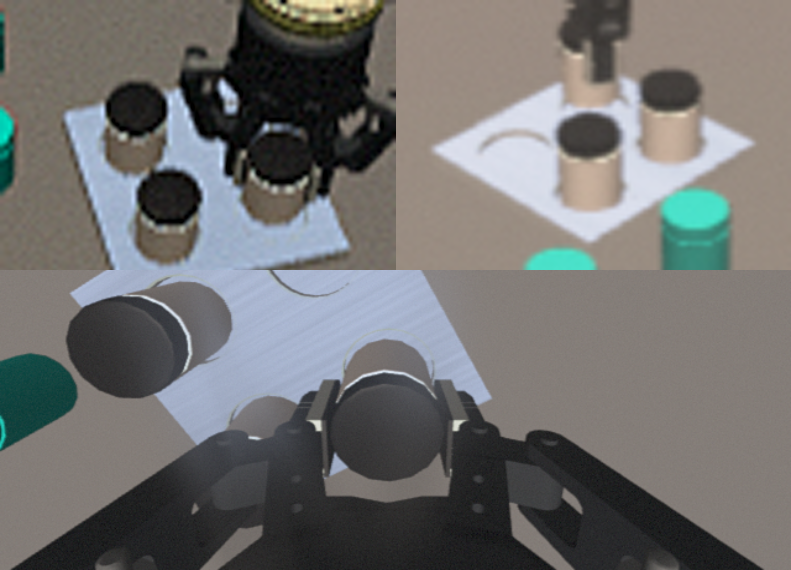

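The pot hovers upright over the recess in all three views. I'll lower it and release with a modest opening.

carry_out(
  targets=[
    {"x":0,"y":0,"z":-0.008,"ax":0,"ay":0,"az":0,"hand":-1},
    {"x":0,"y":0,"z":-0.014,"ax":0,"ay":0,"az":0,"hand":-1},
    {"x":0,"y":0,"z":-0.016,"ax":0,"ay":0,"az":0,"hand":-1},
    {"x":0,"y":0,"z":-0.0165,"ax":0,"ay":0,"az":0,"hand":-1},
    {"x":0,"y":0,"z":-0.0165,"ax":0,"ay":0,"az":0,"hand":-1},
  ],
)

```text
time_s: 6.95
eef_pos: [592.2, 223.0, 24.7]
ee_rot: [0.7, 0.097, 0.701, -0.098]
force: [-6.6, -1.0, 10.7]
grip_width: 0.46
```

carry_out(
  targets=[
    {"x":0,"y":0,"z":0,"ax":0,"ay":0,"az":0,"hand":0.25},
    {"x":0,"y":0,"z":0,"ax":0,"ay":0,"az":0,"hand":0.25},
    {"x":0,"y":0,"z":0,"ax":0,"ay":0,"az":0,"hand":0.25},
    {"x":0,"y":0,"z":0,"ax":0,"ay":0,"az":0,"hand":0.25},
  ],
)

```text
time_s: 7.45
eef_pos: [592.5, 223.0, 23.6]
ee_rot: [0.7, 0.098, 0.7, -0.098]
force: [-0.5, -0.1, -0.2]
grip_width: 0.625
```

carry_out(
  targets=[
    {"x":0,"y":0,"z":0.03,"ax":0,"ay":0,"az":0,"hand":0.25},
    {"x":0,"y":0,"z":0.08,"ax":0,"ay":0,"az":0,"hand":0.25},
    {"x":0,"y":0,"z":0.14,"ax":0,"ay":0,"az":0,"hand":0.5},
    {"x":0,"y":0,"z":0.2,"ax":0,"ay":0,"az":0,"hand":1},
  ],
)

```text
time_s: 7.95
eef_pos: [592.2, 222.9, 225.7]
ee_rot: [0.7, 0.098, 0.7, -0.098]
force: [0.4, -0.0, -0.6]
grip_width: 0.933
```

carry_out(
  targets=[
    {"x":0.014,"y":-0.057,"z":0,"ax":0,"ay":0,"az":0,"hand":1},
    {"x":0.029,"y":-0.114,"z":0,"ax":0,"ay":0,"az":0,"hand":1},
    {"x":0.044,"y":-0.171,"z":0,"ax":0,"ay":0,"az":0,"hand":1},
    {"x":0.058,"y":-0.228,"z":0,"ax":0,"ay":0,"az":0,"hand":1},
    {"x":0.072,"y":-0.263,"z":0,"ax":0,"ay":0,"az":0,"hand":1},
  ],
)

```text
time_s: 8.57
eef_pos: [664.7, -42.8, 223.7]
ee_rot: [0.7, 0.098, 0.7, -0.098]
force: [-0.4, -0.0, 0.2]
grip_width: 1.002
```

carry_out(
  targets=[
    {"x":0,"y":0,"z":0,"ax":0,"ay":0,"az":0,"hand":1},
    {"x":0,"y":0,"z":0,"ax":0,"ay":0,"az":0,"hand":1},
    {"x":0,"y":0,"z":0,"ax":0,"ay":0,"az":0,"hand":1},
  ],
)

```text
time_s: 8.95
eef_pos: [664.3, -38.7, 224.0]
ee_rot: [0.7, 0.097, 0.7, -0.097]
force: [0.2, -0.4, 0.4]
grip_width: 1.0
```

```bash
python3 - <<'E'
from h import *
s=ctrl.sense();i=viewer.camera_info("wrist");im=viewer.capture("wrist");cv2.imwrite("pics/w5.png",im);np.save("w5.npy",i,allow_pickle=True)
print(s["eef_pos"],s["joints"].round(2))
for n,X,z in(("B",(652,-81,52),52),("A",(592.4,223.2,58),58),("c",(539.6,136.2,58),58),("d",(609.5,153.3,58),58)):
    p=proj(i,X).astype(int);print(n,p)
    try:print(lid(im,i,p,26,z,90))
    except Exception as e:print(e)
E
```

```text
[664.3247824  -38.72904911 224.00923328] [-0.23  0.64  1.02  0.    1.48 -1.53]
B [273 185]
(array([646.2, -81.3]), array([37.5, 38.7]), array([646.5, -80.8,  20. ]))
A [560  41]
(array([589.9, 219.6]), array([38.1, 43.4]), array([590.5, 219.4,  22.1]))
c [460   8]
(array([543.9, 132.3]), array([29.1, 42.1]), array([541. , 133.8,  20.4]))
d [487  81]
(array([609.2, 150.6]), array([37.5, 40.9]), array([608.5, 150.6,  20.7]))
```

View pics/w5.png

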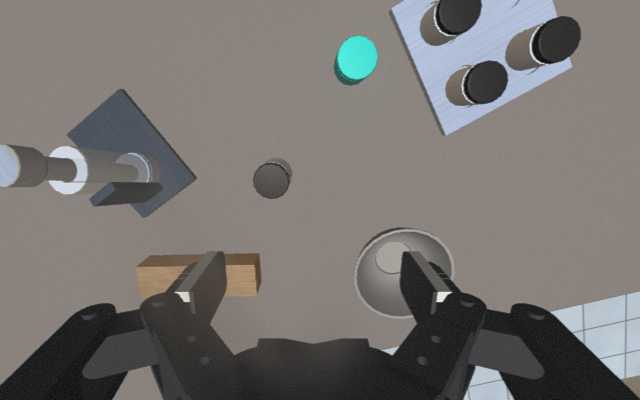

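A's lid relative to pot_d is (−19, 69) against an expected (−17, 70), so it is seated. Pot B is at (646.4, −81.0) and is clear of the carton and bowl. Grasping B.

carry_out(
  targets=[
    {"x":-0.018,"y":-0.0415,"z":0,"ax":0,"ay":0,"az":0,"hand":1},
    {"x":-0.018,"y":-0.0415,"z":-0.05,"ax":0,"ay":0,"az":0,"hand":1},
    {"x":-0.018,"y":-0.0415,"z":-0.1,"ax":0,"ay":0,"az":0,"hand":1},
    {"x":-0.018,"y":-0.0415,"z":-0.15,"ax":0,"ay":0,"az":0,"hand":1},
    {"x":-0.018,"y":-0.0415,"z":-0.19,"ax":0,"ay":0,"az":0,"hand":1},
  ],
)

```text
time_s: 9.62
eef_pos: [646.0, -80.5, 32.0]
ee_rot: [0.7, 0.097, 0.701, -0.097]
force: [0.5, -0.5, 0.9]
grip_width: 0.999
```

carry_out(
  targets=[
    {"x":0,"y":0,"z":-0.0155,"ax":0,"ay":0,"az":0,"hand":1},
    {"x":0,"y":0,"z":-0.0155,"ax":0,"ay":0,"az":0,"hand":1},
    {"x":0,"y":0,"z":-0.0155,"ax":0,"ay":0,"az":0,"hand":-1},
    {"x":0,"y":0,"z":-0.0155,"ax":0,"ay":0,"az":0,"hand":-1},
    {"x":0,"y":0,"z":-0.0155,"ax":0,"ay":0,"az":0,"hand":-1},
  ],
)

```text
time_s: 10.25
eef_pos: [647.0, -81.6, 19.6]
ee_rot: [0.701, 0.097, 0.7, -0.098]
force: [0.1, -0.4, 3.2]
grip_width: 0.462
```

carry_out(
  targets=[
    {"x":0,"y":0,"z":0,"ax":0,"ay":0,"az":0,"hand":-1},
    {"x":0,"y":0,"z":0,"ax":0,"ay":0,"az":0,"hand":-1},
    {"x":0,"y":0,"z":0,"ax":0,"ay":0,"az":0,"hand":-1},
    {"x":0,"y":0,"z":0,"ax":0,"ay":0,"az":0,"hand":-1},
  ],
)

```text
time_s: 10.75
eef_pos: [647.0, -81.6, 19.5]
ee_rot: [0.701, 0.097, 0.7, -0.098]
force: [-1.5, -0.2, 5.4]
grip_width: 0.456
```

carry_out(
  targets=[
    {"x":0,"y":0,"z":0.03,"ax":0,"ay":0,"az":0,"hand":-1},
    {"x":0,"y":0,"z":0.08,"ax":0,"ay":0,"az":0,"hand":-1},
    {"x":0,"y":0,"z":0.13,"ax":0,"ay":0,"az":0,"hand":-1},
    {"x":-0.02,"y":0.05,"z":0.13,"ax":0,"ay":0,"az":0,"hand":-1},
    {"x":-0.04,"y":0.1,"z":0.13,"ax":0,"ay":0,"az":0,"hand":-1},
  ],
)

```text
time_s: 11.38
eef_pos: [605.9, 19.4, 148.8]
ee_rot: [0.701, 0.098, 0.7, -0.098]
force: [1.2, -0.4, -0.9]
grip_width: 0.452
```

carry_out(
  targets=[
    {"x":-0.021,"y":0.047,"z":0,"ax":0,"ay":0,"az":0,"hand":-1},
    {"x":-0.042,"y":0.094,"z":0,"ax":0,"ay":0,"az":0,"hand":-1},
    {"x":-0.063,"y":0.141,"z":0,"ax":0,"ay":0,"az":0,"hand":-1},
    {"x":-0.0837,"y":0.187,"z":0,"ax":0,"ay":0,"az":0,"hand":-1},
    {"x":-0.0837,"y":0.187,"z":-0.04,"ax":0,"ay":0,"az":0,"hand":-1},
  ],
)

```text
time_s: 12.0
eef_pos: [523.0, 208.6, 110.5]
ee_rot: [0.703, 0.097, 0.698, -0.095]
force: [1.0, -0.4, -0.9]
grip_width: 0.457
```

carry_out(
  targets=[
    {"x":0,"y":0,"z":-0.04,"ax":0,"ay":0,"az":0,"hand":-1},
    {"x":0,"y":0,"z":-0.065,"ax":0,"ay":0,"az":0,"hand":-1},
    {"x":0,"y":0,"z":-0.065,"ax":0,"ay":0,"az":0,"hand":-1},
    {"x":0,"y":0,"z":-0.065,"ax":0,"ay":0,"az":0,"hand":-1},
  ],
)

```text
time_s: 12.5
eef_pos: [523.5, 205.6, 44.6]
ee_rot: [0.701, 0.098, 0.7, -0.097]
force: [-0.4, -0.2, -0.8]
grip_width: 0.458
```

carry_out(
  targets=[
    {"x":0,"y":0,"z":-0.008,"ax":0,"ay":0,"az":0,"hand":-1},
    {"x":0,"y":0,"z":-0.014,"ax":0,"ay":0,"az":0,"hand":-1},
    {"x":0,"y":0,"z":-0.0185,"ax":0,"ay":0,"az":0,"hand":-1},
    {"x":0,"y":0,"z":-0.0185,"ax":0,"ay":0,"az":0,"hand":-1},
    {"x":0,"y":0,"z":-0.0185,"ax":0,"ay":0,"az":0,"hand":-1},
  ],
)

```text
time_s: 13.12
eef_pos: [522.9, 205.5, 25.5]
ee_rot: [0.7, 0.097, 0.7, -0.098]
force: [-3.6, -1.6, 7.7]
grip_width: 0.462
```

carry_out(
  targets=[
    {"x":0,"y":0,"z":0,"ax":0,"ay":0,"az":0,"hand":0.25},
    {"x":0,"y":0,"z":0,"ax":0,"ay":0,"az":0,"hand":0.25},
    {"x":0,"y":0,"z":0,"ax":0,"ay":0,"az":0,"hand":0.25},
    {"x":0,"y":0,"z":0,"ax":0,"ay":0,"az":0,"hand":0.25},
  ],
)

```text
time_s: 13.62
eef_pos: [522.8, 205.5, 24.7]
ee_rot: [0.7, 0.098, 0.7, -0.098]
force: [-0.1, 0.0, -0.6]
grip_width: 0.625
```

carry_out(
  targets=[
    {"x":0,"y":0,"z":0.03,"ax":0,"ay":0,"az":0,"hand":0.25},
    {"x":0,"y":0,"z":0.08,"ax":0,"ay":0,"az":0,"hand":0.25},
    {"x":0,"y":0,"z":0.14,"ax":0,"ay":0,"az":0,"hand":0.5},
    {"x":0,"y":0,"z":0.2,"ax":0,"ay":0,"az":0,"hand":1},
    {"x":0,"y":0,"z":0.26,"ax":0,"ay":0,"az":0,"hand":1},
  ],
)

```text
time_s: 14.25
eef_pos: [522.4, 205.5, 286.9]
ee_rot: [0.7, 0.098, 0.7, -0.098]
force: [0.4, 0.1, -0.0]
grip_width: 0.999
```

carry_out(
  targets=[
    {"x":0.016,"y":-0.054,"z":0.01,"ax":0,"ay":0,"az":0,"hand":1},
    {"x":0.032,"y":-0.108,"z":0.02,"ax":0,"ay":0,"az":0,"hand":1},
    {"x":0.048,"y":-0.162,"z":0.03,"ax":0,"ay":0,"az":0,"hand":1},
    {"x":0.064,"y":-0.216,"z":0.04,"ax":0,"ay":0,"az":0,"hand":1},
    {"x":0.078,"y":-0.27,"z":0.04,"ax":0,"ay":0,"az":0,"hand":1},
  ],
)

```text
time_s: 14.88
eef_pos: [601.2, -66.4, 325.6]
ee_rot: [0.701, 0.097, 0.7, -0.098]
force: [0.4, -0.1, -0.6]
grip_width: 1.003
```

carry_out(
  targets=[
    {"x":0,"y":-0.04,"z":0,"ax":0,"ay":0,"az":0,"hand":1},
    {"x":0,"y":-0.04,"z":0,"ax":0,"ay":0,"az":0,"hand":1},
    {"x":0,"y":-0.04,"z":0,"ax":0,"ay":0,"az":0,"hand":1},
    {"x":0,"y":-0.04,"z":0,"ax":0,"ay":0,"az":0,"hand":1},
  ],
)

```text
time_s: 15.38
eef_pos: [600.8, -103.3, 325.0]
ee_rot: [0.701, 0.097, 0.7, -0.097]
force: [-0.7, 0.5, -0.2]
grip_width: 1.001
```

```bash
python3 - <<'E'
from h import *
s=ctrl.sense();i=viewer.camera_info("wrist");im=viewer.capture("wrist");cv2.imwrite("pics/w6.png",im);np.save("w6.npy",i,allow_pickle=True)
for n in("scene","side"): cv2.imwrite(f"pics/{n}6.png",viewer.capture(n))
print(s["eef_pos"],s["joints"].round(2))
for n,X in(("A",(592.4,223.2,58)),("B",(522.5,206.1,58)),("c",(539.6,136.2,58)),("d",(609.5,153.3,58))):
    p=proj(i,X).astype(int);print(n,p)
    try:print(lid(im,i,p,20,58,90))
    except Exception as e:print(e)
E
```

```text
[ 600.82895331 -103.27614086  325.02301223] [-0.36  0.47  1.03  0.    1.64 -1.66]
A [550  97]
(array([589.2, 219.4]), array([37.4, 43.6]), array([588.9, 219.5,  22.1]))
B [533  45]
(array([522.7, 201.4]), array([37.7, 43.2]), array([523. , 201.4,  22. ]))
c [479  75]
(array([539.3, 133.4]), array([37.1, 40.3]), array([539. , 133.4,  20.5]))
d [498 125]
(array([608.4, 150.4]), array([36.6, 40.8]), array([607.6, 150.6,  20.8]))
```

View pics/w6.png

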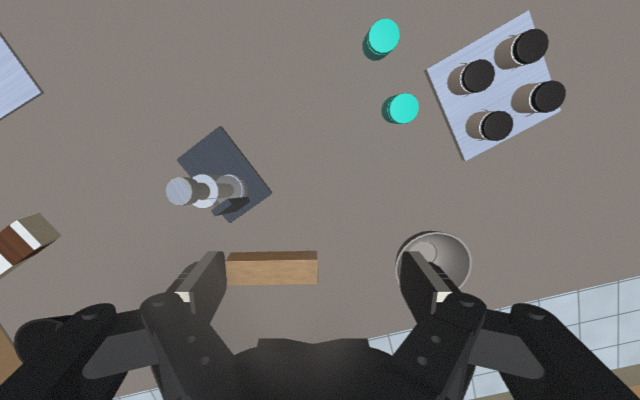

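All four pots are seated, with lid spacings matching within about 2 mm (B−c = (−17, 68), A−d = (−19, 69)). The dispenser's plate corners are at (221,127), (271,190), (232,221) and (177,158), and its knob is at (180,190). I'll fit the plate, predict the knob, and check it in the three views.

```bash
python3 - <<'E'
from h import *
im=cv2.imread("pics/w6.png");i=np.load("w6.npy",allow_pickle=True).item()
x0,y0,x1,y1=165,115,285,235
s=im[y0:y1,x0:x1].astype(int);print("plate px",im[150,215],"bg",im[120,180])
m=((s.max(2)<95)&(s[...,0]-s[...,2]>8)).astype(np.uint8);m=cv2.morphologyEx(m,cv2.MORPH_OPEN,np.ones((3,3)))
k=max(cv2.findContours(m,0,cv2.CHAIN_APPROX_NONE)[0],key=cv2.contourArea)
h=cv2.convexHull(k)[:,0]+[x0,y0]
W=np.array([onz(i,p,10)[:2] for p in h],np.float32);r=cv2.minAreaRect(W);print(r,cv2.boxPoints(r).round(1).tolist())
print(cv2.approxPolyDP(W[:,None],10,True)[:,0].round(1).tolist())
bp=cv2.boxPoints(r);e=[bp[1]-bp[0],bp[2]-bp[1]];u=max(e,key=np.linalg.norm);u=u/np.linalg.norm(u);u*=np.sign(u[0])
c=np.array(r[0]);O=c-10*u;ax=np.r_[-np.sin(.2618)*u,np.cos(.2618)];bf=np.r_[O+30*u,30.]
print("yaw",np.degrees(np.arctan2(u[1],u[0])),"bf",bf.round(1),"ax",ax.round(4))
for nm,d in(("mouth",80),("knob",117.5),("top",130)):
    X=bf+d*ax;print(nm,X.round(1),"w6",proj(i,X).round(1),[(n,proj(viewer.camera_info(n),X).round(1).tolist()) for n in("scene","side")])
a=cv2.resize(im[160:220,155:275],None,fx=4.5,fy=4.5,interpolation=2)
for n,b in(("scene",(165,175,225,245)),("side",(385,235,455,315))):
    q=cv2.imread(f"pics/{n}6.png")[b[1]:b[3],b[0]:b[2]];globals()[n]=cv2.resize(q,(270,int(270*q.shape[0]/q.shape[1])),interpolation=2)
H=min(len(scene),len(side));cv2.imwrite("pics/crop6.png",np.vstack([a,np.hstack([scene[:H],side[:H]])]));print(a.shape,scene.shape,side.shape)
E
```

```text
plate px [93 82 76] bg [123 129 136]
((536.8214721679688, -228.35018920898438), (55.905208587646484, 25.406368255615234), 25.8426456451416) [[506.1000061035156, -229.10000610351562], [517.2000122070312, -252.0], [567.5, -227.60000610351562], [556.4000244140625, -204.6999969482422]]
[[510.1000061035156, -237.1999969482422], [545.7000122070312, -209.89999389648438], [562.7000122070312, -217.6999969482422], [532.9000244140625, -244.39999389648438]]
yaw 25.842669 bf [ 554.8 -219.6   30. ] ax [-0.2329 -0.1128  0.9659]
mouth [ 536.2 -228.7  107.3] w6 [200.  154.7] [('scene', [208.1, 190.2]), ('side', [403.6, 273.2])]
knob [ 527.5 -232.9  143.5] w6 [181.2 151.9] [('scene', [204.1, 179.0]), ('side', [403.3, 260.8])]
top [ 524.5 -234.3  155.6] w6 [173.9 150.8] [('scene', [202.7, 175.1]), ('side', [403.1, 256.5])]
(270, 540, 3) (315, 270, 3) (308, 270, 3)
```

View pics/crop6.png

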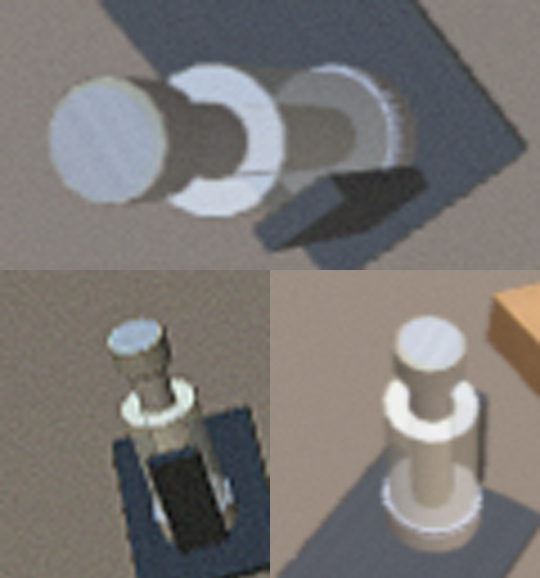

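```bash
python3 - <<'E'
from h import *
im=cv2.imread("pics/w6.png");i=np.load("w6.npy",allow_pickle=True).item()
sc=viewer.camera_info("scene");sd=viewer.camera_info("side")
x0,y0,x1,y1=165,115,285,235
s=im[y0:y1,x0:x1].astype(int)
m=((s.max(2)<118)&(s[...,0]-s[...,2]>3)).astype(np.uint8);m=cv2.morphologyEx(m,cv2.MORPH_OPEN,np.ones((3,3)))
k=max(cv2.findContours(m,0,cv2.CHAIN_APPROX_NONE)[0],key=cv2.contourArea)
h=cv2.convexHull(k)[:,0]+[x0,y0]
W=np.array([onz(i,p,10)[:2] for p in h],np.float32);r=cv2.minAreaRect(W);print(r)
print(cv2.approxPolyDP(W[:,None],8,True)[:,0].round(1).tolist())
bp=cv2.boxPoints(r);e=[bp[1]-bp[0],bp[2]-bp[1]];u=max(e,key=np.linalg.norm);u=u/np.linalg.norm(u);u*=np.sign(u[0])
O=np.array(r[0])-10*u;ax=np.r_[-np.sin(.2618)*u,np.cos(.2618)];bf=np.r_[O+30*u,30.]
print("yaw",np.degrees(np.arctan2(u[1],u[0])),"bf",bf.round(1),"ax",ax.round(4))
for nm,d in(("mouth",80),("knob",117.5),("top",130)):
    X=bf+d*ax;print(nm,X.round(1),"w6",proj(i,X).round(1),[proj(c,X).round(1).tolist() for c in(sc,sd)])
for nm,ps,z in(("top",((178.8,191.1),(195.4,189.9),(427,253.9)),155.6),("mouth",((204.3,191.1),(199.9,204.3),(426.7,270.5)),107.3)):
    for c,p in zip((i,sc,sd),ps):print(nm,"onz",onz(c,p,z).round(1))
    print(tri(i,ps[0],sc,ps[1]),tri(i,ps[0],sd,ps[2]),tri(sc,ps[1],sd,ps[2]))
E
```

```text
((578.9501342773438, -242.76016235351562), (127.94058227539062, 88.90953063964844), 19.53217315673828)
[[505.6000061035156, -225.8000030517578], [621.2000122070312, -181.10000610351562], [652.2000122070312, -258.70001220703125], [536.7999877929688, -304.0]]
yaw 19.532164 bf [ 597.8 -236.1   30. ] ax [-0.2439 -0.0865  0.9659]
mouth [ 578.3 -243.   107.3] w6 [201.9 190.2] [[199.9, 202.3], [426.2, 269.1]]
knob [ 569.1 -246.2  143.5] w6 [184.6 190.9] [[196.0, 190.9], [426.1, 256.5]]
top [ 566.1 -247.3  155.6] w6 [178.  191.1] [[194.6, 187.0], [426.1, 252.1]]
top onz [ 566.3 -246.4  155.6]
top onz [ 575.9 -243.4  155.6]
top onz [ 563.8 -251.8  155.6]
(array([ 567.34944388, -249.13642913,  146.45781522]), np.float64(3.5883462767250944)) (array([ 567.02918039, -248.63940601,  151.84044726]), np.float64(0.7943501359411165)) (array([ 570.29787948, -246.2397945 ,  148.88521353]), np.float64(0.15443689913517916))
mouth onz [ 580.2 -240.4  107.3]
mouth onz [ 585.2 -241.8  107.3]
mouth onz [ 576.2 -246.3  107.3]
(array([ 580.91132465, -243.47147261,  101.59320934]), np.float64(1.0420598384149673)) (array([ 580.74842019, -242.54629937,  102.31131213]), np.float64(0.1488335201311052)) (array([ 580.91162111, -243.19439396,  102.38348187]), np.float64(1.3539032714212926))
```

The plate fits (127.9 × 88.9, yaw about 20°), and the predicted mouth and knob land within 2–3 px of what all three views show. Knob ≈ (569.5, −246, 143.5), axis ≈ (−0.242, −0.09, 0.966). I'll tilt the tool to the axis and hover 120 mm back along it.

carry_out(
  targets=[
    {"x":-0.014,"y":-0.038,"z":-0.02,"ax":0.03,"ay":-0.08,"az":0,"hand":1},
    {"x":-0.028,"y":-0.076,"z":-0.04,"ax":0.06,"ay":-0.16,"az":0,"hand":1},
    {"x":-0.042,"y":-0.114,"z":-0.06,"ax":0.092,"ay":-0.245,"az":0,"hand":1},
    {"x":-0.0555,"y":-0.1515,"z":-0.084,"ax":0.092,"ay":-0.245,"az":0,"hand":1},
    {"x":-0.0555,"y":-0.1515,"z":-0.084,"ax":0.092,"ay":-0.245,"az":0,"hand":1},
  ],
)

```text
time_s: 16.15
eef_pos: [543.9, -257.5, 239.0]
ee_rot: [0.774, 0.142, 0.614, -0.053]
force: [-0.0, 0.4, -0.2]
grip_width: 0.998
```

carry_out(
  targets=[
    {"x":0,"y":0,"z":0,"ax":0,"ay":0,"az":0,"hand":1},
    {"x":0,"y":0,"z":0,"ax":0,"ay":0,"az":0,"hand":1},
    {"x":0,"y":0,"z":0,"ax":0,"ay":0,"az":0,"hand":1},
  ],
)

```text
time_s: 16.52
eef_pos: [545.8, -255.2, 241.3]
ee_rot: [0.776, 0.14, 0.613, -0.052]
force: [0.4, 0.1, -0.2]
grip_width: 1.001
```

```bash
python3 - <<'E'
from h import *
from scipy.spatial.transform import Rotation as Ro
s=ctrl.sense();i=viewer.camera_info("wrist");im=viewer.capture("wrist");cv2.imwrite("pics/w7.png",im);np.save("w7.npy",i,allow_pickle=True)
q=s["ee_rot"];T=Ro.from_quat([*q[1:],q[0]]).as_matrix();np.savez("t7.npz",p=s["eef_pos"],T=T)
print(s["eef_pos"],T.round(3).tolist(),s["joints"].round(2))
for n,X in(("top",(566.3,-247.2,155.6)),("mouth",(578.6,-243,107.3)),("bf",(598,-236,30))):print(n,proj(i,X).round(1))
E
```

```text
[ 545.75536869 -255.20048694  241.3303971 ] [[0.243, 0.253, 0.937], [0.091, 0.955, -0.281], [-0.966, 0.153, 0.209]] [-0.73  0.39  1.39  0.24  1.25 -2.09]
top [313.3 206.6]
mouth [313.  192.3]
bf [312.7 176.9]
```

View pics/w7.png

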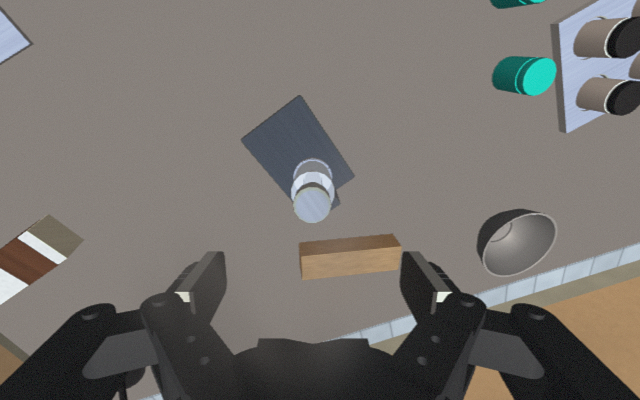

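The knob top shows at (313,205) against a predicted (313.3,206.6), midway between the pads (columns 224 and 400). Descending along the axis.

carry_out(
  targets=[
    {"x":0.0075,"y":0.003,"z":-0.03,"ax":0,"ay":0,"az":0,"hand":1},
    {"x":0.015,"y":0.006,"z":-0.06,"ax":0,"ay":0,"az":0,"hand":1},
    {"x":0.022,"y":0.0083,"z":-0.088,"ax":0,"ay":0,"az":0,"hand":0.5},
    {"x":0.029,"y":0.011,"z":-0.116,"ax":0,"ay":0,"az":0,"hand":0.3},
    {"x":0.029,"y":0.011,"z":-0.116,"ax":0,"ay":0,"az":0,"hand":0.1},
  ],
)

```text
time_s: 17.2
eef_pos: [573.9, -243.9, 123.1]
ee_rot: [0.774, 0.141, 0.615, -0.052]
force: [0.2, -0.5, 0.7]
grip_width: 0.55
```

carry_out(
  targets=[
    {"x":0,"y":0,"z":0,"ax":0,"ay":0,"az":0,"hand":0},
    {"x":0,"y":0,"z":0,"ax":0,"ay":0,"az":0,"hand":0},
    {"x":0,"y":0,"z":0,"ax":0,"ay":0,"az":0,"hand":0},
  ],
  grip_force=20,
)

```text
time_s: 17.58
eef_pos: [574.4, -245.2, 125.7]
ee_rot: [0.776, 0.141, 0.613, -0.053]
force: [-0.0, 1.2, -0.3]
grip_width: 0.495
```

```bash
python3 - <<'E'
from h import *
s=ctrl.sense();i=viewer.camera_info("wrist");im=viewer.capture("wrist");cv2.imwrite("pics/w8.png",im)
print(s["eef_pos"],s["ee_rot"].round(3),s["force"].round(2),s["grip_width"])
print(proj(i,s["eef_pos"]),proj(i,(566.3,-247.2,155.6)))
cv2.imwrite("pics/crop8.png",cv2.resize(im[150:400,180:450],None,fx=2.4,fy=2.4))
E
```

```text
[ 574.40767528 -245.24458509  125.66793398] [ 0.776  0.141  0.613 -0.053] [-0.02  1.19 -0.33] 0.4954349756842639
[314.14306094 255.66807953] [315.9592549  286.19731615]
```

View pics/crop8.png

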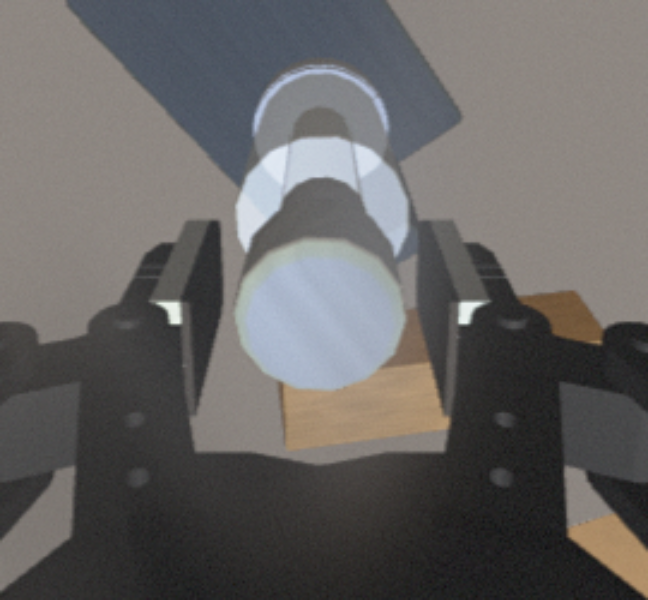

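The knob is centred between the pads: crop columns 237–405, middle 321, against a pad middle of 320. Closing gently.

carry_out(
  targets=[
    {"x":0,"y":0,"z":0,"ax":0,"ay":0,"az":0,"hand":-0.15},
    {"x":0,"y":0,"z":0,"ax":0,"ay":0,"az":0,"hand":-0.2},
    {"x":0,"y":0,"z":0,"ax":0,"ay":0,"az":0,"hand":-0.24},
    {"x":0,"y":0,"z":0,"ax":0,"ay":0,"az":0,"hand":-0.28},
    {"x":0,"y":0,"z":0,"ax":0,"ay":0,"az":0,"hand":-0.32},
  ],
  grip_force=20,
)

```text
time_s: 18.25
eef_pos: [574.3, -245.0, 124.9]
ee_rot: [0.775, 0.141, 0.613, -0.053]
force: [-0.4, -0.3, 0.8]
grip_width: 0.369
```

carry_out(
  targets=[
    {"x":0,"y":0,"z":0,"ax":0,"ay":0,"az":0,"hand":-0.6},
    {"x":0,"y":0,"z":0,"ax":0,"ay":0,"az":0,"hand":-1},
    {"x":0,"y":0,"z":0,"ax":0,"ay":0,"az":0,"hand":-1},
    {"x":0,"y":0,"z":0,"ax":0,"ay":0,"az":0,"hand":-1},
  ],
)

```text
time_s: 18.75
eef_pos: [574.3, -245.0, 124.9]
ee_rot: [0.775, 0.141, 0.613, -0.053]
force: [-1.4, -0.4, 1.6]
grip_width: 0.37
```

```bash
python3 - <<'E'
from h import *
from scipy.spatial.transform import Rotation as Ro
s=ctrl.sense();q=s["ee_rot"];T=Ro.from_quat([*q[1:],q[0]]).as_matrix()
print(s["eef_pos"].round(1),T.round(3).tolist(),"F tool",(T.T@s["force"]).round(2),"M tool",(T.T@s["wrist_torque"]).round(2),s["grip_width"])
E
```

```text
[ 574.3 -245.   124.9] [[0.242, 0.254, 0.936], [0.091, 0.955, -0.283], [-0.966, 0.154, 0.208]] F tool [-1.94 -0.52 -0.9 ] M tool [-0.01  0.14 -0.04] 0.3699167917027721
```

Gripped at 31.4 mm with only small side forces. I'll draw 10 mm first and check.

carry_out(
  targets=[
    {"x":-0.0006,"y":-0.0002,"z":0.0025,"ax":0,"ay":0,"az":0,"hand":-1},
    {"x":-0.0012,"y":-0.0005,"z":0.005,"ax":0,"ay":0,"az":0,"hand":-1},
    {"x":-0.0018,"y":-0.0007,"z":0.0075,"ax":0,"ay":0,"az":0,"hand":-1},
    {"x":-0.0024,"y":-0.0009,"z":0.0097,"ax":0,"ay":0,"az":0,"hand":-1},
    {"x":-0.0024,"y":-0.0009,"z":0.0097,"ax":0,"ay":0,"az":0,"hand":-1},
  ],
  grip_force=30,
)

```text
time_s: 19.38
eef_pos: [571.8, -245.9, 134.7]
ee_rot: [0.775, 0.141, 0.613, -0.053]
force: [-0.3, -0.2, -2.4]
grip_width: 0.365
```

```bash
cat >f.py <<'E'
from h import *
from scipy.spatial.transform import Rotation as Ro
s=ctrl.sense();q=s["ee_rot"];T=Ro.from_quat([*q[1:],q[0]]).as_matrix()
print(s["eef_pos"].round(1),"F tool",(T.T@s["force"]).round(2),"M tool",(T.T@s["wrist_torque"]).round(2),s["grip_width"])
E
python3 f.py
```

```text
[ 571.8 -245.9  134.7] F tool [ 2.2  -0.65 -0.73] M tool [ 0.02  0.19 -0.14] 0.3649118022025795
```

carry_out(
  targets=[
    {"x":-0.0009,"y":-0.0003,"z":0.0037,"ax":0,"ay":0,"az":0,"hand":-1},
    {"x":-0.0018,"y":-0.0007,"z":0.0074,"ax":0,"ay":0,"az":0,"hand":-1},
    {"x":-0.0027,"y":-0.001,"z":0.011,"ax":0,"ay":0,"az":0,"hand":-1},
    {"x":-0.0036,"y":-0.0014,"z":0.0145,"ax":0,"ay":0,"az":0,"hand":-1},
    {"x":-0.0036,"y":-0.0014,"z":0.0145,"ax":0,"ay":0,"az":0,"hand":-1},
  ],
)

```text
time_s: 20.0
eef_pos: [568.3, -247.4, 149.4]
ee_rot: [0.776, 0.141, 0.613, -0.053]
force: [0.5, -0.2, -2.9]
grip_width: 0.361
```

```bash
python3 f.py
```

```text
[ 568.3 -247.4  149.4] F tool [ 2.93 -0.48 -0.09] M tool [ 0.06  0.15 -0.11] 0.36057791554704366
```

carry_out(
  targets=[
    {"x":-0.0009,"y":-0.0003,"z":0.0037,"ax":0,"ay":0,"az":0,"hand":-1},
    {"x":-0.0018,"y":-0.0007,"z":0.0074,"ax":0,"ay":0,"az":0,"hand":-1},
    {"x":-0.0027,"y":-0.001,"z":0.011,"ax":0,"ay":0,"az":0,"hand":-1},
    {"x":-0.0037,"y":-0.0014,"z":0.0145,"ax":0,"ay":0,"az":0,"hand":-1},
    {"x":-0.0037,"y":-0.0014,"z":0.0145,"ax":0,"ay":0,"az":0,"hand":-1},
  ],
)

```text
time_s: 20.62
eef_pos: [564.6, -248.8, 163.9]
ee_rot: [0.776, 0.141, 0.613, -0.053]
force: [0.1, -0.1, -2.2]
grip_width: 0.366
```

carry_out(
  targets=[
    {"x":0,"y":0,"z":0,"ax":0,"ay":0,"az":0,"hand":-1},
    {"x":0,"y":0,"z":0,"ax":0,"ay":0,"az":0,"hand":-1},
    {"x":0,"y":0,"z":0,"ax":0,"ay":0,"az":0,"hand":-1},
    {"x":0,"y":0,"z":0,"ax":0,"ay":0,"az":0,"hand":-1},
  ],
)

```text
time_s: 21.12
eef_pos: [564.6, -248.7, 163.4]
ee_rot: [0.775, 0.141, 0.613, -0.053]
force: [0.3, -0.1, -0.3]
grip_width: 0.362
```

```bash
python3 f.py; python3 - <<'E'
from h import *
im=viewer.capture("wrist");sd=viewer.capture("side");sc=viewer.capture("scene")
a=cv2.resize(im[150:400,180:450],(432,400));b=cv2.resize(sd[180:330,250:470],(352,240),interpolation=2)
c=cv2.resize(sc[150:260,160:400],(352,160),interpolation=2)
cv2.imwrite("pics/crop9.png",np.hstack([a,np.vstack([b,c])]))
E
```

```text
[ 564.6 -248.7  163.4] F tool [ 0.34 -0.05  0.19] M tool [-0.02  0.19 -0.11] 0.3624633609746259
```

The picture limit is reached, so I'll check numerically. I'll compare the knob's top face in the wrist image before (w8) and now, then measure its height across the fixed cameras.

```bash
python3 f.py; python3 - <<'E'
from h import *
def top(im):
    s=im[240:330,260:370].astype(int);m=(s[...,0]>140)&(s[...,0]-s[...,2]>15)
    b=max(blobs(m,50),key=lambda t:t[1][4]);return b[0]+[260,240],b[1]
im=viewer.capture("wrist");i=viewer.camera_info("wrist")
print(top(cv2.imread("pics/w8.png")),top(im))
# mouth ring: bright white rows in column strip, old vs now
for f in(cv2.imread("pics/w8.png"),im):
    m=f.min(2)>165;m[:150]=0;m[330:]=0;m[:,:270]=0;m[:,360:]=0
    print("bright",[(b[0].tolist(),b[1]) for b in blobs(m,40)])
for d in(0,40): 
    k=np.array([566.3,-247.2,155.6])+d*np.array([-.242,-.091,.966]);print("pred side",d,proj(viewer.camera_info("side"),k).round(1),"wrist",proj(i,k).round(1))
print("mouth pred wrist",proj(i,(578.6,-243,107.3)).round(1))
sd=viewer.capture("side");s0=cv2.imread("pics/side0.png")
for nm,f in(("before",s0),("now",sd)): print(nm,"col 426 rows 230-285",f[230:286:3,426].mean(1).astype(int).tolist())
E
```

```text
[ 564.6 -248.7  163.5] F tool [ 1.79  0.05 -0.55] M tool [ 0.    0.19 -0.12] 0.3638704001275673
(array([313., 284.]), [22, 17, 64, 55, 2737]) (array([313. , 285.7]), [21, 18, 65, 56, 2761])
bright [([311.8, 187.9], [286, 179, 55, 25, 122]), ([313.6, 226.2], [278, 207, 72, 49, 1585]), ([307.8, 281.3], [279, 251, 68, 61, 2673])]
bright [([306.9, 176.9], [290, 171, 41, 21, 72]), ([313.1, 212.1], [284, 192, 59, 48, 1377]), ([302.0, 281.6], [279, 252, 53, 62, 1967])]
pred side 0 [426.1 252. ] wrist [315.2 248.4]
pred side 40 [426.1 237.2] wrist [315.9 287.9]
mouth pred wrist [314.3 219.6]
before col 426 rows 230-285 [139, 137, 138, 139, 137, 138, 206, 210, 206, 210, 200, 117, 120, 121, 122, 229, 232, 138, 138]
now col 426 rows 230-285 [64, 59, 57, 53, 57, 67, 97, 99, 98, 106, 128, 128, 128, 129, 130, 236, 239, 149, 148]
```

The knob's top face is still at the same place in the hand (rows 284.0 → 285.7) after 40.0 mm of tool travel, so it didn't slip. One last check on the pots and the bystanders before handing in.

```bash
python3 - <<'E'
from h import *
i=viewer.camera_info("scene");a=cv2.imread("pics/scene0.png");b=viewer.capture("scene")
m=np.zeros(b.shape[:2],bool);m[185:250,325:390]=b[185:250,325:390].max(2)<50
for c,s in blobs(m,20): print("lid",c,s[2:],onz(i,c,54)[:2].round(1))
for n,(x0,y0,x1,y1) in dict(bowl=(275,262,332,315),carton=(172,258,242,296),brush=(385,168,455,192)).items():
    d=cv2.absdiff(a,b)[y0:y1,x0:x1].max(2);print(n,"changed px",int((d>40).sum()))
E
python3 -c "
from rig import finish_job;print(finish_job())"
```

```text
lid [364.  199.5] [13, 12, 125] [527.3 204.2]
lid [340.5 204.3] [14, 12, 128] [544.6 136.1]
lid [372.6 218.7] [14, 12, 135] [595.2 222.6]
lid [347.8 224.4] [15, 12, 138] [614.1 153.2]
bowl changed px 0
carton changed px 0
brush changed px 0
the job is handed in; nothing more can be done
None
```

I put both tint pots into the empty recesses and let go. Then I gripped the plunger knob with the tool tilted to the barrel's lean, drew it 40 mm along the axis, and handed the job in while still holding it at about 21 s of robot time. The handing-in reported no verdict.

- **Pots:** in the scene camera all four lids form a square of about 72 mm pitch. The two I placed are within about 2–3 mm of where the two pots already seated put them. The tool stood 6 mm higher at release than at pick-up, which fits the recess floor.
- **Plunger:** the tool travelled 40.0 mm. The knob stayed in the same place in the hand (image row 284.0 before, 285.7 after), the grip is about 31 mm wide and side forces stayed at or below 1 N.
- **Bowl, carton and brush:** no changed pixels in the scene view.

**Checks that disagreed or are missing:**
- Absolute lid positions differ by 3–5 mm between the wrist and scene cameras, but both agree on the relative layout.
- The axial force reading wandered between 0.3 and 2.9 N while I was holding the plunger.
- The last picture could not be viewed because the limit of 12 was reached, so the final checks are numerical only.

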